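Load the tip box into the dock's bay

TASK

The loading dock on the bench has two lanes, each with a box standing at its foot. Push the tall pipette-tip box up the ramp of its own lane until its trailing edge drops behind the lip and it sits level in the bay at the top. Do not lift it out of its lane, and leave the flat slide box in the other lane where it stands.

Things in the scene. Friction and masses are not known exactly. Their poses are not given: they have to be found in the camera images.
- dock: Fixed two-lane dock of grey sheet and aluminium. Origin on the bench midway between the lanes; +x uphill, z up, +y left facing uphill. Lane centres at y = +46 and -46 mm; lanes 84 mm wide (bay 87) between rails 14 mm above the floor. Open low end x = -184; level landing 6 mm above the bench until x = -39; then a ramp up to the lip at x = +51. White housing 105 mm high from x = 185 to 255.
- dock_lip (a point): Top edge of the lip between the two lanes, at the crest of the ramps: dock x = +51, y = 0, 26 mm above the bench; axes as the dock's. The ramp rises to it at 12.5 degrees. Beyond it a sheer 8 mm step down to the level bay floor (18 mm above the bench), which runs 125 mm in +x to an end wall 45 mm high. The bay's side rails stand 40 mm above the bench.
- tip_box_mid (a point): Centre of the tall white plastic pipette-tip box (grey band, rows of small round tip tops above), 30 mm above its underside. 110 mm long (x, along the lane), 76 wide (y), 60 high (z), about 0.25 kg. Starts on one lane's landing; slides when pushed, stays where left. Seated in the bay this point is 48 mm above the bench, 55 to 70 mm past the lip in +x.
- slide_box_mid (a point): Centre of the flat white plastic slide box (grey band, blank paper label on top), 15 mm above its underside. Same 110 x 76 mm footprint as the tip box but only 30 mm high, about 0.25 kg. It stands on the landing of the other lane and is to stay there.
Not all that is in view belongs to the job. What is shaped like the part that bears tip_box_mid but blue or yellow is not meant.

How it is judged:
By the outcome, as a careful person would: the job done as asked, in the order asked, and still so for the second after the job is handed in, with the robot touching nothing.
It also fails if it takes over 34 s, if anything falls off the work surface, if the arm or the gripper's body presses on something with over 40 N, if the wrist force passes 120 N, or if a joint passes its speed limit or range.

ROBOT

A 6-joint arm with a two-finger parallel gripper is mounted at the origin on the work surface. World frame = base frame: x ahead of the robot, y to its left, z up, the work surface at z = 0. Lengths are in mm, angles in degrees, forces in N, time in s.
With the tool pointing down it reaches from about 300 to 850 mm from the base axis. Payload 4.2 kg.
Tool frame: the origin (TCP) lies at the very end of the fingers, on their centre line; the grasp point (between the pads) lies 19 mm behind it; z points along the fingers, y is the direction in which the jaws open and shut (so a half turn about z gives the same grasp; the last joint's range is limited). The gripper opens to 91 mm and grips with 3 to 60 N. Pads are 32 mm wide; open, the fingers measure 118 mm over their backs; the gripper's body (76 mm by 178 mm) begins 60 mm behind the grasp point.
Start: joints at [-73.339, 18.312, 89.639, -0, 72.044, -1.146], TCP at [175.85, -547.467, 213.976] pointing down, gripper open.
Joint ranges: [-177.97, 177.97], [-48.28, 115.42], [12.27, 149.76], [-77.06, 257.06], [2.81, 150.46], [-146.56, 146.56]. Speed limits (degrees/s): [147.25, 147.25, 180, 180, 180, 180].

INTERFACE

Orientations are given as [roll, pitch, yaw] about the fixed x, y, z axes, in that order (R = Rz(yaw) Ry(pitch) Rx(roll)).
In Python, from workcell import env gives the robot as it stands. The module is installed in compiled form; this text tells all that it offers.
- The arm moves only by the tool arm_command, never from a script. Its argument "targets" is a list of rows, each a list of 5 numbers: the closure, from 0 (fully open) to 1 (shut), then the shift along the tool's x, y, z each as a share of 50 cm, from -1 to 1, then the turn about the tool's z as a share of pi/4 rad, from -1 to 1. A call has 1 to 8 rows; each row is the pose to reach, as a shift and turn from the pose measured when the call began, along the tool's axes at that moment; what a row does not reach only later rows make up. A row lasts 1/12 s, in which the tool goes at most 41.7 mm and 7.16 degrees, less where a joint would pass 70% of its speed; a pose out of reach is approached as far as the arm can. A call with a number of a shift or a turn outside -1 to 1 is refused whole. A call with a gripper value outside its range is refused whole. The fingers move at their own pace and stop on an object; "squeeze" is the grip in N (left out, the last holds). Time passes only in rows, so rows that repeat a pose let the fingers close. It gives the time, the measured TCP pose, the force and the opening at its end, in the units of the state.
- env.state(): the state, without advancing time (a new reading comes with each control period).
- env.grab_frame(name): name is "scene" or "top" or "wrist"; returns the picture (400x640x3 uint8, red, green, blue); there is no depth.
- env.camera_params(name): a dict with "camera_matrix" (3x3 intrinsics, pixels), "dist_coeffs" ([k1, k2, p1, p2, k3] as OpenCV has them; the pictures are not rectified), "R" (3x3) and "t" (3): a world point X has camera coordinates R X + t; the wrist camera has in their place "hand_eye" (4x4, takes a point from camera to tool coordinates, whose origin is the TCP and whose axes are the flange's). Camera axes: x right, y down, z forward; pixel columns grow to the right and rows downward; lengths in mm; the calibration is good to about 2 mm. A picture is of the moment at which its call begins: read the wrist's pose just before it. camera_params takes no time and is no camera call.
- env.job_done(): hands the job in, once; it reports no verdict.
The state is a dict: "time_s": time; "qpos": joint angles; "qvel": joint speeds; "effort": joint torques, N m; "ee_pos": TCP position; "ee_rot": TCP orientation; "force": force on the tool from outside, world axes, zero at the start; "torque": the same for the moment, N m; "gripper_width": finger opening in mm.
Only numpy, scipy, OpenCV 4.12 (cv2) and the standard library are available. Lean on these libraries where they do the work, as an engineer would, in place of code of your own. Each camera call takes 0.05 s, during which the arm holds its last target.

## Working session

There is one attempt and no reset: what is moved stays moved. The work goes in short steps, Python scripts to look and compute and a tool call to move; the robot and the scene stay as the last step left them, time stands still between calls to the robot, and variables do not carry over. Pictures are saved under pics/ and viewed, and the job is handed in when it is done.

Besides the shell and the picture viewer there is one more tool, called after "Emit:" by a JSON object that holds its "op" and its "data". arm_command: Moves the arm, as the interface text tells. Shift numbers are shares of 50 cm and turn numbers shares of pi/4 rad, none past 1 either way. Its arguments: {"type":"object","properties":{"targets":{"type":"array"},"squeeze":{"type":"number"}},"required":["targets"]}

```bash
mkdir -p pics; python3 - <<'E'
from workcell import env
import cv2
print(env.state())
for n in ("scene","top"):
    f=env.grab_frame(n); cv2.imwrite(f"pics/{n}0.png",f[:,:,::-1])
    p=env.camera_params(n); print(n,p)
print(env.camera_params("wrist"))
E
```

```text
{'time_s': 0.0, 'qpos': array([-7.33357288e+01,  1.83503270e+01,  8.97071702e+01, -8.26488409e-04,
        7.20416238e+01, -1.14679039e+00]), 'qvel': array([-0.00721482,  0.00550246,  0.00191077, -0.05491833,  0.02224773,
       -0.08242191]), 'effort': array([ 2.84594513e-03, -4.12455618e+01, -2.31967878e+01,  7.28611182e-02,
        4.54461202e-02, -1.43171624e-04]), 'ee_pos': array([ 175.72458163, -546.96359224,  213.12825958]), 'ee_rot': array([-1.79900883e+02, -1.19817727e-03,  1.78113161e+01]), 'force': array([ 0.51051163,  0.09048086, -0.16794016]), 'torque': array([-0.01560423,  0.03747256,  0.03390381]), 'gripper_width': 91.30801271281548}
scene {'camera_matrix': array([[409.63663659,   0.        , 321.66505676],
       [  0.        , 409.63663659, 195.76048041],
       [  0.        ,   0.        ,   1.        ]]), 'dist_coeffs': array([-0.00604929,  0.        ,  0.        ,  0.        ,  0.        ]), 'R': array([[ 2.94675678e-01,  9.55597261e-01,  3.45678398e-04],
       [ 6.72276624e-01, -2.07051533e-01, -7.10755797e-01],
       [-6.79124720e-01,  2.09674838e-01, -7.03438
[... 457 characters left out ...]
01477788, -0.9961388 ]]), 't': array([-106.10642467,  589.46090958, 1064.83609954])}
{'camera_matrix': array([[314.46729983,   0.        , 322.44440385],
       [  0.        , 314.46729983, 197.19651715],
       [  0.        ,   0.        ,   1.        ]]), 'dist_coeffs': array([-0.00098462,  0.        ,  0.        ,  0.        ,  0.        ]), 'hand_eye': array([[ 4.14453392e-04, -9.60536377e-01, -2.78154089e-01,
         7.90151571e+01],
       [ 9.99999627e-01,  6.08852465e-04, -6.12508356e-04,
         7.32568839e-01],
       [ 7.57691359e-04, -2.78153731e-01,  9.60536271e-01,
        -1.71276961e+02],
       [ 0.00000000e+00,  0.00000000e+00,  0.00000000e+00,
         1.00000000e+00]])}
```

View pics/scene0.png

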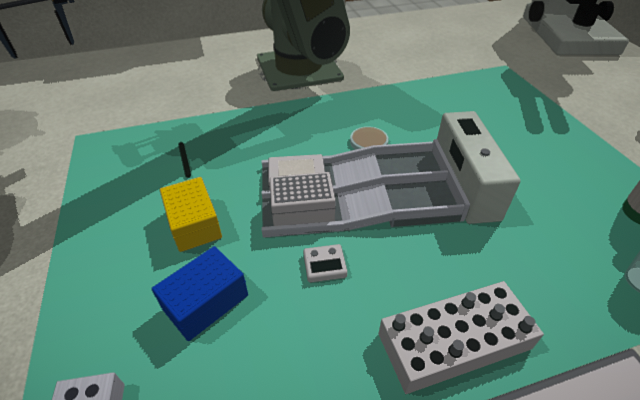

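View pics/top0.png

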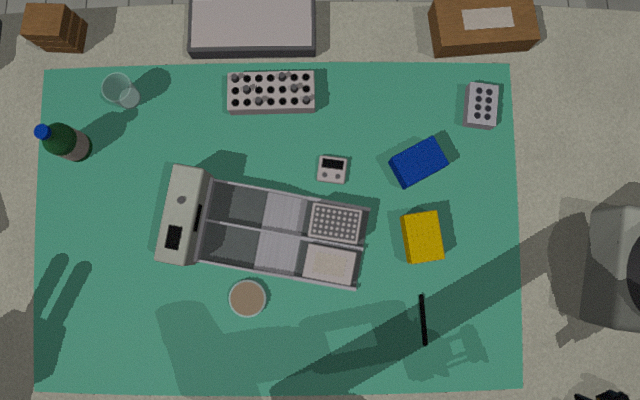

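The top view shows the dock running uphill to the left. The candidates there are:
- White dotted box at (335,223): the tip box, judging by the description.
- White labelled box at (330,264): the slide box.
- Blue box (420,162) and yellow box (423,237): excluded by colour.
- Racks at (271,92) and (482,105): not in a lane.

I'll check the choice in a close crop and pick dock points from it.

```bash
python3 - <<'E'
import cv2
f=cv2.imread("pics/top0.png"); c=f[150:300,145:385]
cv2.imwrite("pics/topc.png",cv2.resize(c,None,fx=3.333,fy=3.333,interpolation=cv2.INTER_CUBIC))
f=cv2.imread("pics/scene0.png"); c=f[100:250,250:490]
cv2.imwrite("pics/scenec.png",cv2.resize(c,None,fx=3.333,fy=3.333,interpolation=cv2.INTER_CUBIC))
E
```

```text
(no output)
```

View pics/topc.png

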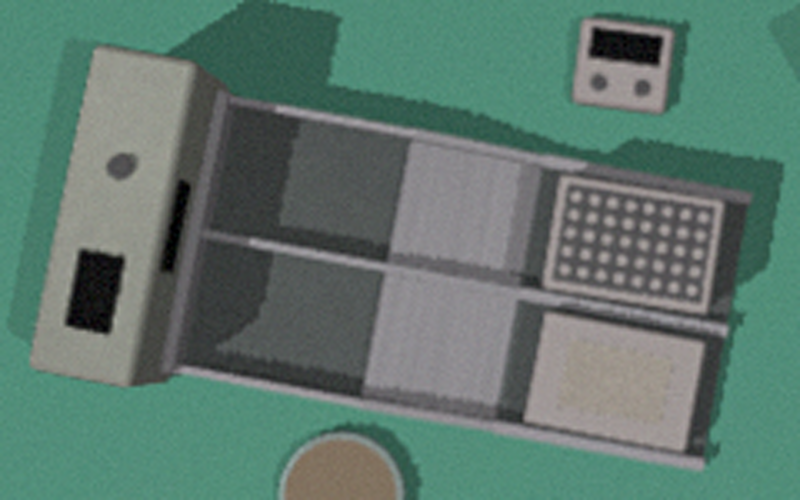

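View pics/scenec.png

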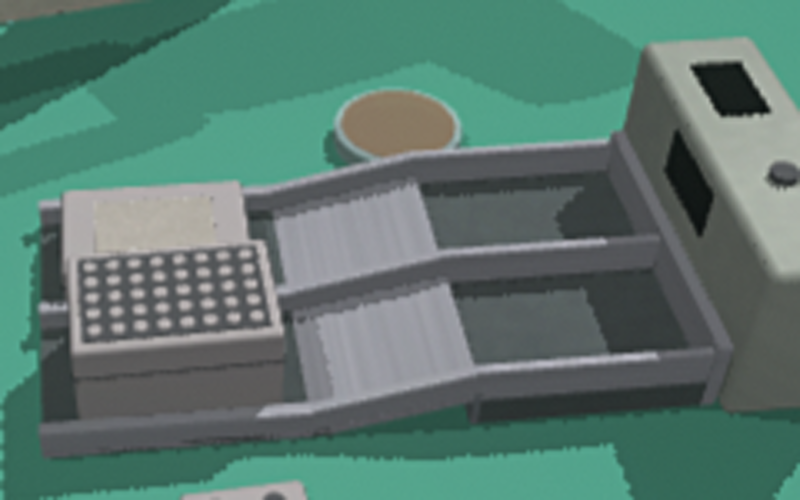

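```bash
cat >h.py <<'E'
import numpy as np, cv2
from workcell import env
def ray(n,uv):
    p=env.camera_params(n);K=p["camera_matrix"]
    q=cv2.undistortPoints(np.array([[uv]],float),K,p["dist_coeffs"])[0,0]
    R,t=p["R"],p["t"]; return -R.T@t, R.T@np.array([q[0],q[1],1])
def at(n,uv,z):
    c,d=ray(n,uv); return c+d*(z-c[2])/d[2]
def proj(n,X):
    p=env.camera_params(n)
    return cv2.projectPoints(np.array(X,float).reshape(-1,3),cv2.Rodrigues(p["R"])[0],p["t"],p["camera_matrix"],p["dist_coeffs"])[0][:,0]
E
python3 - <<'E'
from h import *
from scipy.optimize import least_squares
T=lambda x,y:(145+x/3.3333,150+y/3.3333)
S=lambda x,y:(250+x/3.3333,100+y/3.3333)
print("tip top corners z66");P=[at("top",T(*c),66)[:2] for c in[(558,172),(724,200),(708,311),(543,288)]]
for p in P: print(p)
print("edges",[np.linalg.norm(P[i]-P[(i+1)%4]) for i in range(4)],"ctr",np.mean(P,0))
P2=[at("scene",S(*c),66)[:2] for c in[(68,257),(265,242),(285,338),(72,358)]]
for p in P2: print(p)
print("edges",[np.linalg.norm(P2[i]-P2[(i+1)%4]) for i in range(4)],"ctr",np.mean(P2,0))
obs=[("top",T(727,328),(-184,0,20)),("top",T(750,195),(-184,-90,20)),("top",T(704,465),(-184,90,20)),
("top",T(385,268),(51,4,26)),("top",T(366,393),(51,86,26)),
("scene",S(470,372),(51,-86,26)),("scene",S(437,251),(51,4,26)),("scene",S(41,310),(-184,0,20)),("scene",S(41,430),(-184,-90,20))]
hou=[("top",T(193,63),185),("top",T(130,385),185),("top",T(95,47),255),("top",T(35,370),255)]
def W(q,X):
    c,s=np.cos(q[2]),np.sin(q[2]);return [q[0]+c*X[0]-s*X[1],q[1]+s*X[0]+c*X[1],X[2]]
def D(q,p):
    c,s=np.cos(q[2]),np.sin(q[2]);d=p[:2]-np.array(q[:2]);return np.array([c*d[0]+s*d[1],-s*d[0]+c*d[1]])
def f(q):
    r=[]
    for n,uv,X in obs: r+=list((D(q,at(n,uv,X[2]))-X[:2]))
    for n,uv,x in hou: r.append(D(q,at(n,uv,105))[0]-x)
    return np.array(r)
s=least_squares(f,[500,0,1.7],loss="soft_l1",f_scale=3);q=s.x
print(q,np.degrees(q[2]));print(f(q).round(1))
np.save("dock.npy",q)
print("tip in dock",D(q,np.mean(P,0)),D(q,np.mean(P2,0)))
for p in P+P2: print(D(q,p).round(1))
print("slide",[D(q,at("top",T(*c),36)).round(1) for c in[(545,313),(705,340),(687,453),(525,420)]])
E
```

```text
tip top corners z66
[595.01079677 -89.79391278]
[ 575.46763996 -197.99863926]
[ 503.26589162 -186.24124744]
[519.49301024 -79.27096327]
edges [np.float64(109.95543556158947), np.float64(73.15277661224563), np.float64(108.19408982941943), np.float64(76.24741666594512)] ctr [ 548.30933465 -138.32619069]
[ 508.19075998 -182.83130638]
[527.93623214 -77.11822295]
[601.10566372 -90.06800136]
[ 582.98064344 -196.7562618 ]
edges [np.float64(107.54133939746539), np.float64(74.3065439843908), np.float64(108.21691769716797), np.float64(76.07516710956905)] ctr [ 555.05332482 -136.69344812]
[525.93896334 -22.52044093  -4.89074129] -280.2188346070985
[ 0.5  1.4 -0.6 -0.5  1.   5.   0.2 -4.1 -1.8 -1.3 -2.5  1.5  1.6  9.1
  4.  -2.6  2.4 -2.7  0.4  2.  -5.2 -6.5]
tip in dock [-110.00007413  -42.56041449] [-107.19679163  -48.90776504]
[-54.  -79.9]
[-163.9  -79.9]
[-165.1   -6.7]
[-57.   -3.7]
[-160.9  -11. ]
[-53.4 -11.7]
[-53.1 -86. ]
[-161.4  -87. ]
slide [array([-60.5,  11.8]), array([-168.7,   11.9]), array([-169. ,   87.9]), array([-59.2,  84. ])]
```

```bash
cat >>h.py <<'E'
from scipy.spatial.transform import Rotation as Ro
q=np.load("dock.npy")
def W(x,y,z):
    c,s=np.cos(q[2]),np.sin(q[2]);return np.array([q[0]+c*x-s*y,q[1]+s*x+c*y,z])
def D(p):
    c,s=np.cos(q[2]),np.sin(q[2]);d=np.array(p[:2])-q[:2];return np.array([c*d[0]+s*d[1],-s*d[0]+c*d[1]])
def plan(x,y,z):
    s=env.state();R=Ro.from_euler("xyz",s["ee_rot"],degrees=True)
    d=R.inv().apply(W(x,y,z)-s["ee_pos"])
    dy=(np.degrees(q[2])-s["ee_rot"][2]+180)%360-180
    print("target",W(x,y,z).round(1),"shift",(d/500).round(4),"turn",round(-dy/45,3))
def st():
    s=env.state();print(round(s["time_s"],2),"pos",s["ee_pos"].round(1),"rot",s["ee_rot"].round(1),"dock",D(s["ee_pos"]).round(1),"F",s["force"].round(1),"w",round(s["gripper_width"],1))
E
python3 - <<'E'
from h import *
st()
plan(-204,-46,180)
for z in (0,30,55):
  print(z,[D(at("top",u,z)).round(0).tolist() for u in [(402,213),(405,263),(390,165)]])
E
```

```text
0.1 pos [ 175.7 -547.   213.2] rot [-179.9   -0.    17.8] dock [-578.3  251.6] F [ 0.2  0.1 -0.3] w 91.2
target [ 535.  -231.4  180. ] shift [ 0.8772 -0.381   0.0671] turn -1.377
0 [[-262.0, -95.0], [-286.0, 18.0], [-217.0, -201.0]]
30 [[-257.0, -92.0], [-281.0, 18.0], [-213.0, -195.0]]
55 [[-253.0, -89.0], [-276.0, 18.0], [-210.0, -190.0]]
```

Emit:
{"op": "arm_command", "data": {"targets": [[0.56, 0.08, -0.035, 0.02, -0.13], [0.56, 0.16, -0.07, 0.02, -0.26], [0.56, 0.24, -0.105, 0.02, -0.4], [0.56, 0.32, -0.14, 0.03, -0.53], [0.56, 0.4, -0.175, 0.03, -0.66], [0.56, 0.48, -0.21, 0.03, -0.8], [0.56, 0.56, -0.245, 0.04, -0.93], [0.56, 0.64, -0.28, 0.04, -1.0]], "squeeze": 20}}

```text
time_s: 0.77
ee_pos: [425.1, -325.7, 193.2]
ee_rot: [-179.9, -0.1, 63.0]
force: [-0.7, -1.0, -0.0]
gripper_width: 41.8
```

```bash
python3 -c "
from h import *
st();plan(-204,-46,160)"
```

```text
0.77 pos [ 425.1 -325.7  193.2] rot [-1.799e+02 -1.000e-01  6.300e+01] dock [-316.3   45.5] F [-0.7 -1.  -0. ] w 41.8
target [ 535.  -231.4  160. ] shift [0.2676 0.1107 0.0665] turn -0.372
```

Emit:
{"op": "arm_command", "data": {"targets": [[0.56, 0.08, 0.03, 0.02, -0.12], [0.56, 0.16, 0.06, 0.04, -0.24], [0.56, 0.22, 0.09, 0.05, -0.372], [0.56, 0.268, 0.111, 0.067, -0.372], [0.56, 0.268, 0.111, 0.067, -0.372], [0.56, 0.268, 0.111, 0.067, -0.372]]}}

```text
time_s: 1.27
ee_pos: [535.4, -230.1, 158.6]
ee_rot: [-179.8, -0.1, 79.9]
force: [-1.0, 0.2, 0.5]
gripper_width: 40.1
```

```bash
python3 -c "
from h import *
st();plan(-204,-46,42)
for n in ('top','wrist'):
    cv2.imwrite(f'pics/{n}1.png',env.grab_frame(n)[:,:,::-1])"
```

```text
1.27 pos [ 535.4 -230.1  158.6] rot [-1.798e+02 -1.000e-01  7.990e+01] dock [-202.7  -46.1] F [-1.   0.2  0.5] w 40.1
target [ 535.  -231.4   42. ] shift [-0.0032  0.0008  0.2332] turn 0.004
```

View pics/top1.png

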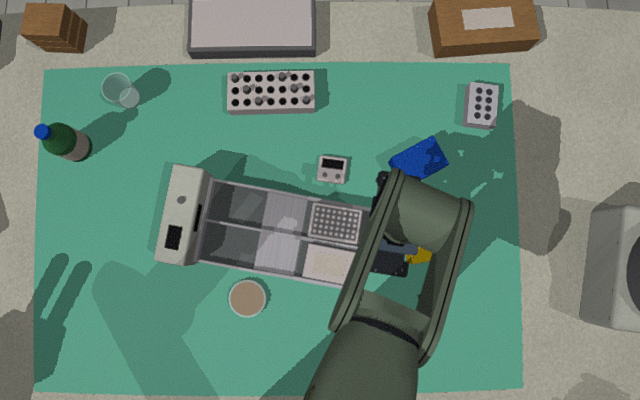

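View pics/wrist1.png

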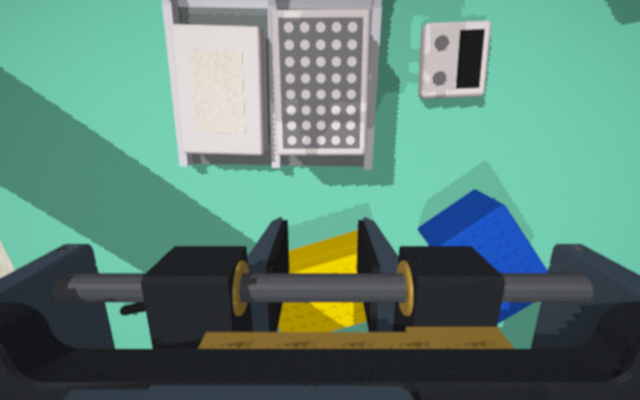

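The wrist view shows the dotted white box (columns 273–367, centre 320) directly ahead of the spread fingers (centre about 320). The slide box is off to the left at (218,90). The yellow and blue boxes are behind the tool. Next I descend behind the tip box.

Emit:
{"op": "arm_command", "data": {"targets": [[0.56, -0.003, 0, 0.08, 0], [0.56, -0.003, 0, 0.15, 0], [0.56, -0.003, 0, 0.2, 0], [0.56, -0.003, 0, 0.232, 0], [0.56, -0.003, 0, 0.232, 0], [0.56, -0.003, 0, 0.232, 0]]}}

```text
time_s: 1.87
ee_pos: [533.0, -234.0, 43.7]
ee_rot: [-179.8, -0.1, 79.7]
force: [-0.4, 0.5, 0.7]
gripper_width: 40.0
```

```bash
python3 -c "
from h import *
st();plan(-150,-46,42)
for n in ('scene','wrist'):
    cv2.imwrite(f'pics/{n}2.png',env.grab_frame(n)[:,:,::-1])"
```

```text
1.87 pos [ 533.  -234.    43.7] rot [-1.798e+02 -1.000e-01  7.970e+01] dock [-206.9  -44.5] F [-0.4  0.5  0.7] w 40.0
target [ 544.6 -178.3   42. ] shift [0.1138 0.0028 0.0036] turn -0.003
```

View pics/scene2.png

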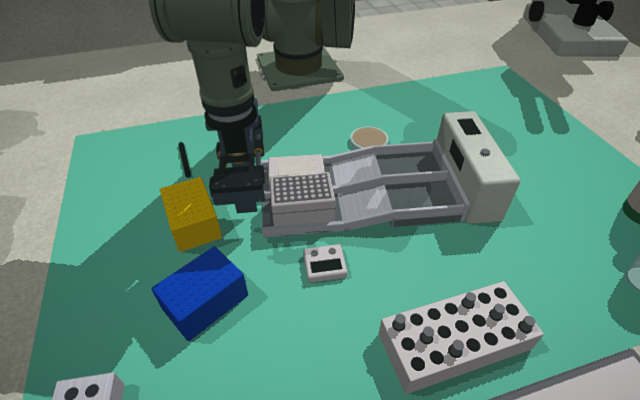

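View pics/wrist2.png

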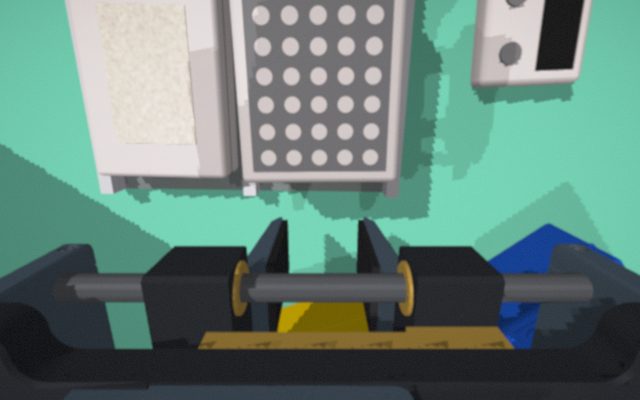

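Fingers are low behind the box and clear of everything. Starting the push.

Emit:
{"op": "arm_command", "data": {"targets": [[0.56, 0.01, 0.003, 0.002, 0], [0.56, 0.02, 0.003, 0.002, 0], [0.56, 0.03, 0.003, 0.002, 0], [0.56, 0.04, 0.003, 0.002, 0], [0.56, 0.05, 0.003, 0.002, 0], [0.56, 0.06, 0.003, 0.002, 0], [0.56, 0.07, 0.003, 0.002, 0], [0.56, 0.08, 0.003, 0.002, 0]]}}

```text
time_s: 2.63
ee_pos: [543.7, -195.1, 44.8]
ee_rot: [179.9, 0.0, 79.7]
force: [-0.3, -2.6, 2.0]
gripper_width: 39.9
```

```bash
python3 -c "
from h import *
st();plan(-120,-46,42)
for n in ('wrist',):
    cv2.imwrite(f'pics/{n}3.png',env.grab_frame(n)[:,:,::-1])"
```

```text
2.63 pos [ 543.7 -195.1   44.8] rot [179.9   0.   79.7] dock [-166.7  -48.1] F [-0.3 -2.6  2. ] w 39.9
target [ 549.9 -148.8   42. ] shift [ 0.0934 -0.0043  0.0055] turn -0.001
```

View pics/wrist3.png

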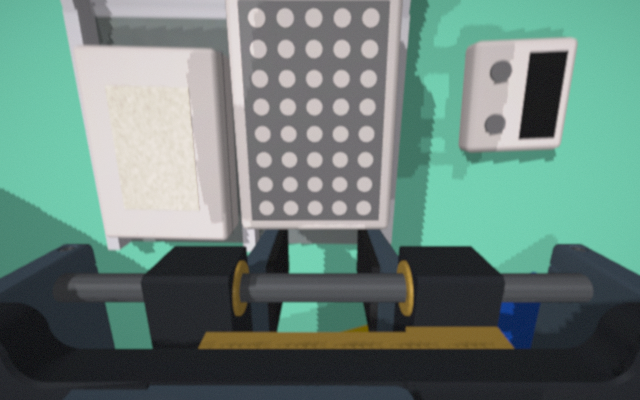

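The wrist view shows the fingers touching the trailing face (row about 228), with the box straight in its lane and the slide box left behind at (150,140). Force is about 3 N, so I continue.

Emit:
{"op": "arm_command", "data": {"targets": [[0.56, 0.012, -0.003, 0.004, 0], [0.56, 0.024, -0.003, 0.004, 0], [0.56, 0.036, -0.003, 0.004, 0], [0.56, 0.048, -0.003, 0.004, 0], [0.56, 0.06, -0.003, 0.004, 0], [0.56, 0.072, -0.003, 0.004, 0], [0.56, 0.084, -0.003, 0.004, 0], [0.56, 0.096, -0.003, 0.004, 0]]}}

```text
time_s: 3.35
ee_pos: [550.8, -145.8, 42.5]
ee_rot: [180.0, -0.1, 79.7]
force: [0.2, -3.3, 1.0]
gripper_width: 40.2
```

```bash
python3 -c "
from h import *
st();plan(-70,-46,42)
for n in ('scene','wrist',):
    cv2.imwrite(f'pics/{n}4.png',env.grab_frame(n)[:,:,::-1])"
```

```text
3.35 pos [ 550.8 -145.8   42.5] rot [ 1.80e+02 -1.00e-01  7.97e+01] dock [-117.   -46.3] F [ 0.2 -3.3  1. ] w 40.2
target [558.8 -99.6  42. ] shift [ 0.0939 -0.0007  0.0012] turn -0.001
```

View pics/wrist4.png

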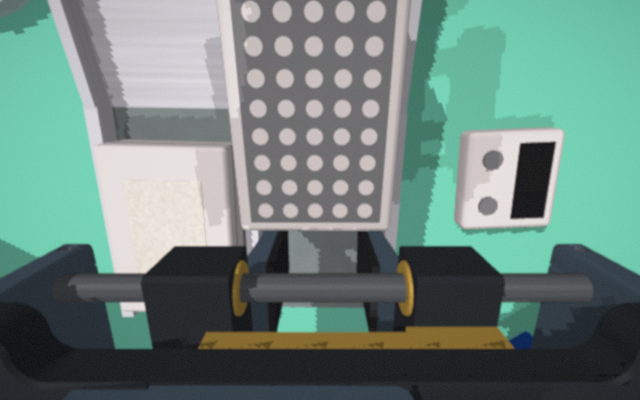

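View pics/scene4.png

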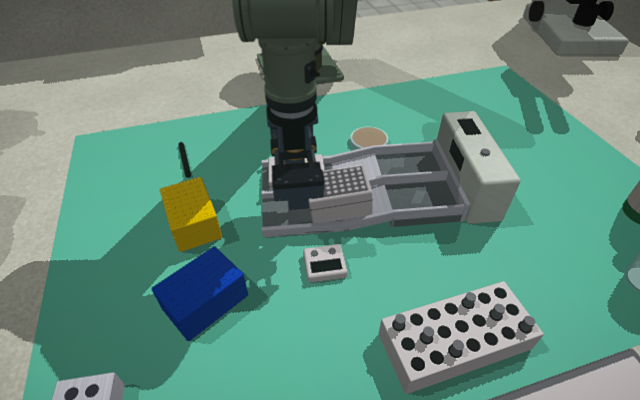

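The box is tilting onto the ramp (scene view, box at (340,190)), still square in the lane at 3 N. Continuing.

Emit:
{"op": "arm_command", "data": {"targets": [[0.56, 0.012, 0, 0, 0], [0.56, 0.024, 0, 0, 0], [0.56, 0.036, 0, 0, 0], [0.56, 0.048, 0, 0, 0], [0.56, 0.06, 0, -0.002, 0], [0.56, 0.072, 0, -0.002, 0], [0.56, 0.084, 0, -0.004, 0], [0.56, 0.096, 0, -0.004, 0]]}}

```text
time_s: 4.12
ee_pos: [559.6, -97.2, 44.7]
ee_rot: [180.0, -0.1, 79.8]
force: [-0.5, -2.6, -0.3]
gripper_width: 39.9
```

```bash
python3 -c "
from h import *
st();plan(-20,-46,46)
for n in ('scene','wrist',):
    cv2.imwrite(f'pics/{n}5.png',env.grab_frame(n)[:,:,::-1])"
```

```text
4.12 pos [559.6 -97.2  44.7] rot [ 1.80e+02 -1.00e-01  7.98e+01] dock [-67.5 -46.3] F [-0.5 -2.6 -0.3] w 39.9
target [567.7 -50.4  46. ] shift [ 0.0951 -0.0007 -0.0023] turn -0.0
```

View pics/wrist5.png

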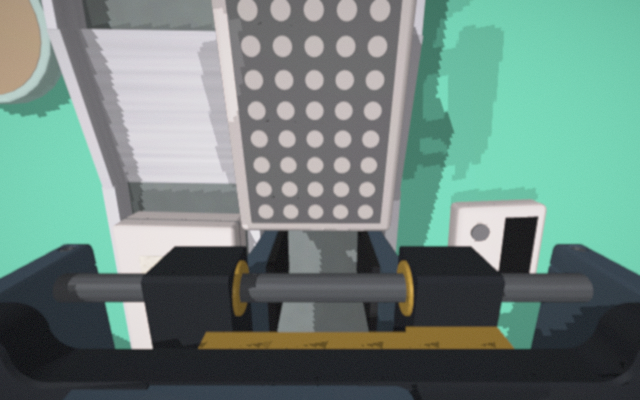

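View pics/scene5.png

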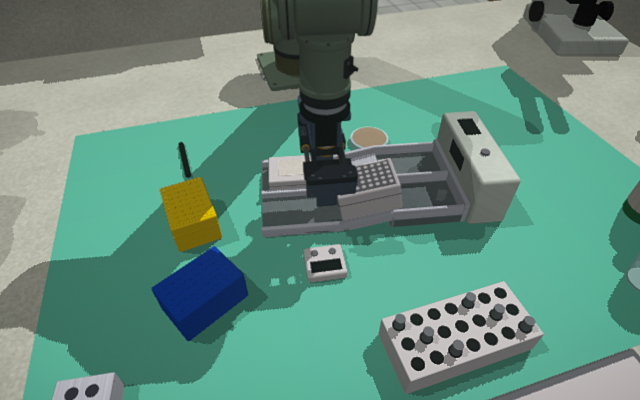

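The box is well up the ramp (scene view, (370,185)) and still straight. Continuing toward the crest.

Emit:
{"op": "arm_command", "data": {"targets": [[0.56, 0.012, 0, -0.001, 0], [0.56, 0.024, 0, -0.002, 0], [0.56, 0.036, 0, -0.003, 0], [0.56, 0.048, 0, -0.003, 0], [0.56, 0.06, 0, -0.003, 0], [0.56, 0.072, 0, -0.003, 0], [0.56, 0.084, 0, -0.003, 0], [0.56, 0.096, 0, -0.003, 0]]}}

```text
time_s: 4.88
ee_pos: [568.2, -49.1, 47.1]
ee_rot: [179.9, -0.2, 79.7]
force: [-0.0, 0.3, -0.5]
gripper_width: 40.3
```

```bash
python3 -c "
from h import *
st();plan(30,-46,46)
for n in ('scene','wrist',):
    cv2.imwrite(f'pics/{n}6.png',env.grab_frame(n)[:,:,::-1])"
```

```text
4.88 pos [568.2 -49.1  47.1] rot [179.9  -0.2  79.7] dock [-18.6 -46.3] F [-0.   0.3 -0.5] w 40.3
target [576.5  -1.2  46. ] shift [ 0.0972 -0.0007  0.0025] turn -0.001
```

View pics/wrist6.png

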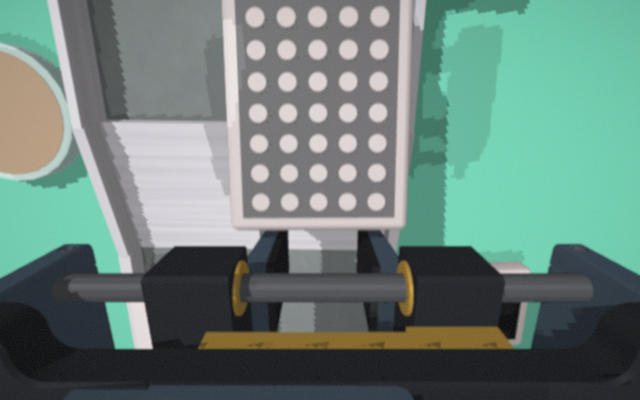

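View pics/scene6.png

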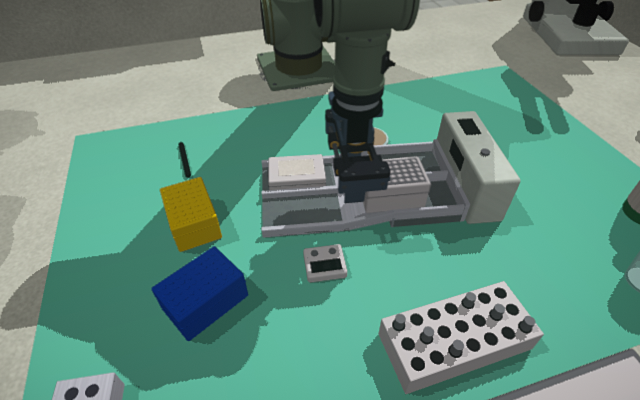

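The box has tipped forward over the crest. The front is down towards the bay and the tail is riding on the lip, with contact briefly lost. I'll push on a little slower.

Emit:
{"op": "arm_command", "data": {"targets": [[0.56, 0.01, 0, 0, 0], [0.56, 0.02, 0, 0, 0], [0.56, 0.03, 0, 0, 0], [0.56, 0.04, 0, 0, 0], [0.56, 0.05, 0, 0, 0], [0.56, 0.06, 0, 0, 0], [0.56, 0.07, 0, 0, 0], [0.56, 0.08, 0, 0, 0]]}}

```text
time_s: 5.65
ee_pos: [574.8, -7.9, 46.3]
ee_rot: [-179.9, -0.2, 79.8]
force: [-0.0, -1.1, -1.9]
gripper_width: 40.3
```

```bash
python3 -c "
from h import *
st();plan(40,-46,46)
for n in ('scene','wrist',):
    cv2.imwrite(f'pics/{n}7.png',env.grab_frame(n)[:,:,::-1])"
```

```text
5.65 pos [574.8  -7.9  46.3] rot [-179.9   -0.2   79.8] dock [ 23.  -45.5] F [-0.  -1.1 -1.9] w 40.3
target [578.3   8.7  46. ] shift [0.034  0.0011 0.0007] turn 0.001
```

View pics/wrist7.png

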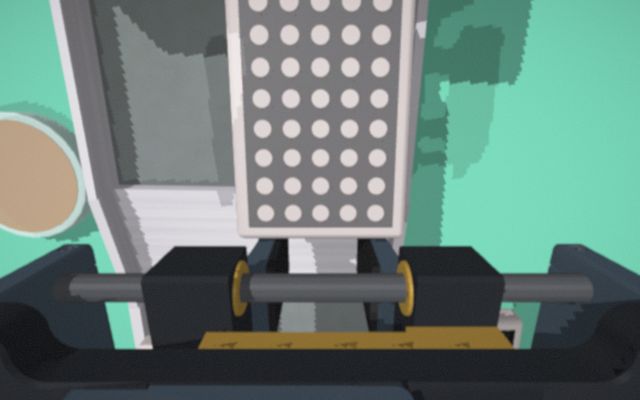

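View pics/scene7.png

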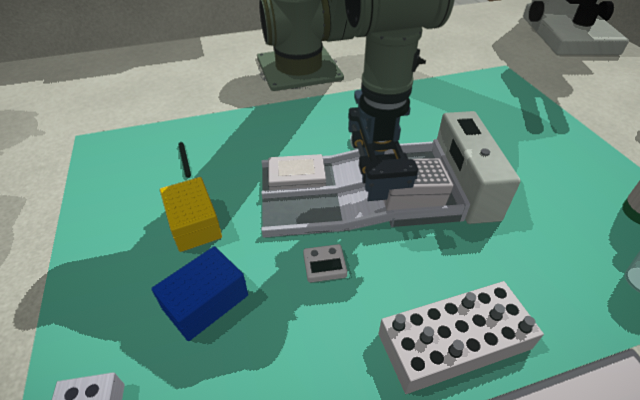

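Emit:
{"op": "arm_command", "data": {"targets": [[0.56, 0.008, 0, 0, 0], [0.56, 0.015, 0, 0, 0], [0.56, 0.022, 0, 0, 0], [0.56, 0.029, 0, 0, 0], [0.56, 0.036, 0, 0, 0], [0.56, 0.036, 0, 0, 0]]}}

```text
time_s: 6.25
ee_pos: [578.3, 11.0, 46.5]
ee_rot: [-180.0, -0.3, 79.9]
force: [-0.6, 0.3, 0.0]
gripper_width: 39.9
```

```bash
python3 -c "
from h import *
st()
for n in ('scene','wrist','top'):
    cv2.imwrite(f'pics/{n}8.png',env.grab_frame(n)[:,:,::-1])
f=cv2.imread('pics/scene8.png')[120:240,330:530]
cv2.imwrite('pics/s8c.png',cv2.resize(f,None,fx=4,fy=4,interpolation=cv2.INTER_CUBIC))"
```

```text
6.25 pos [578.3  11.   46.5] rot [-180.    -0.3   79.9] dock [ 42.2 -45.6] F [-0.6  0.3  0. ] w 39.9
```

View pics/wrist8.png

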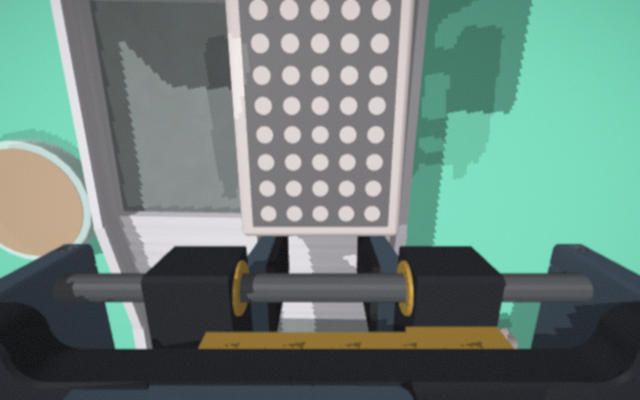

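View pics/s8c.png

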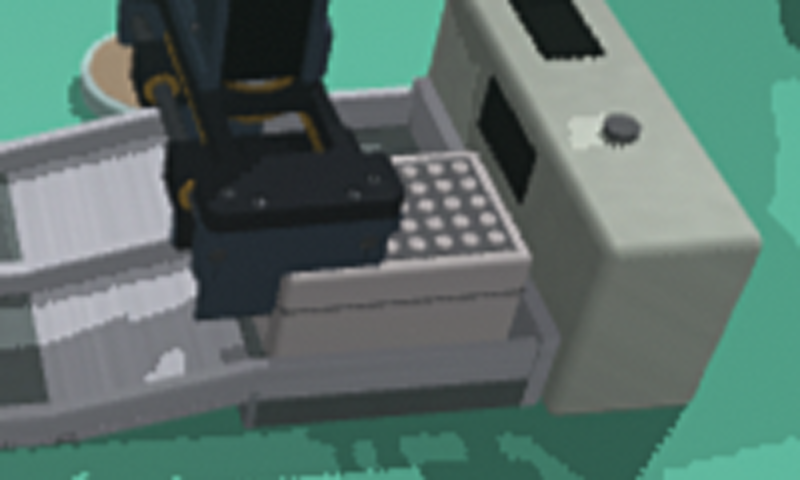

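The box's trailing face looks just past the lip and the contact force is zero. I'll back off along the lane, rise clear and look unobstructed.

Emit:
{"op": "arm_command", "data": {"targets": [[0.56, -0.03, 0, 0, 0], [0.56, -0.06, 0, 0, 0], [0.56, -0.09, 0, -0.02, 0], [0.56, -0.14, 0, -0.1, 0], [0.56, -0.2, 0, -0.18, 0], [0.56, -0.27, 0, -0.25, 0], [0.56, -0.34, 0, -0.3, 0], [0.56, -0.4, 0, -0.3, 0]]}}

```text
time_s: 7.07
ee_pos: [545.9, -180.6, 197.8]
ee_rot: [179.6, -0.3, 79.9]
force: [1.2, 0.2, -0.6]
gripper_width: 40.0
```

```bash
python3 -c "
from h import *
st()
for n in ('scene','top'):
    cv2.imwrite(f'pics/{n}9.png',env.grab_frame(n)[:,:,::-1])
f=cv2.imread('pics/scene9.png')[120:240,330:530]
cv2.imwrite('pics/s9c.png',cv2.resize(f,None,fx=4,fy=4,interpolation=cv2.INTER_CUBIC))
f=cv2.imread('pics/top9.png')[150:300,145:385]
cv2.imwrite('pics/t9c.png',cv2.resize(f,None,fx=3.333,fy=3.333,interpolation=cv2.INTER_CUBIC))"
```

```text
7.07 pos [ 545.9 -180.6  197.8] rot [179.6  -0.3  79.9] dock [-152.1  -47.7] F [ 1.2  0.2 -0.6] w 40.0
```

View pics/s9c.png

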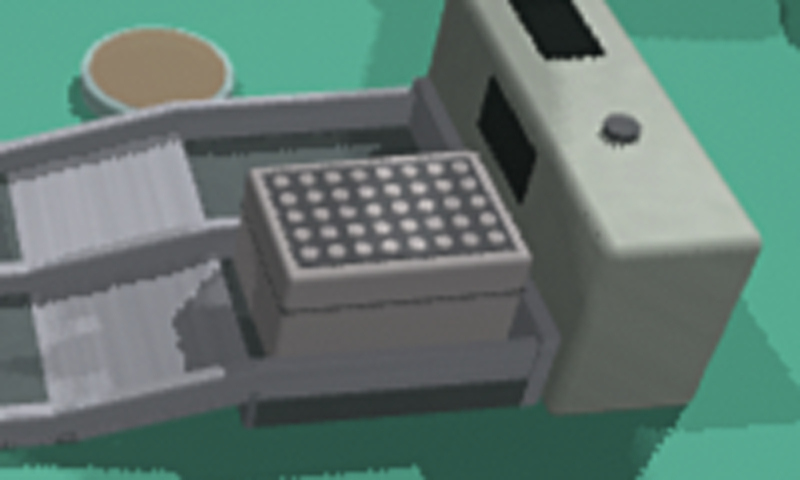

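View pics/t9c.png

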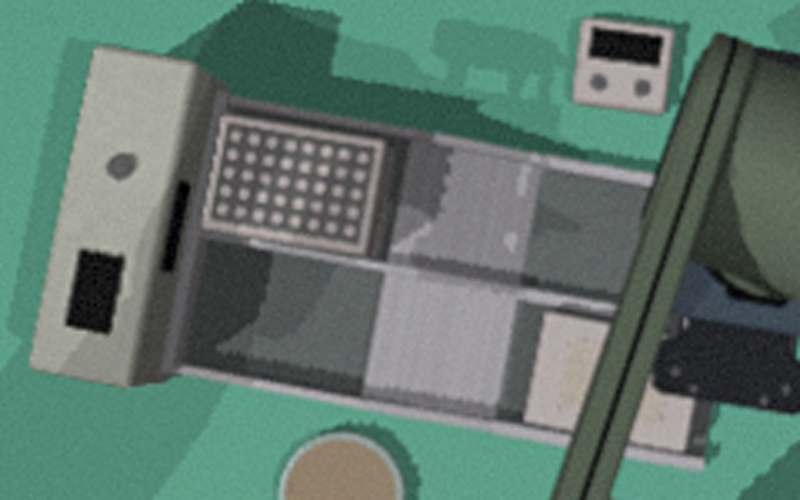

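```bash
python3 - <<'E'
from h import *
S=lambda x,y:(330+x/4,120+y/4); T=lambda x,y:(145+x/3.3333,150+y/3.3333)
# rearL, frontL, frontR, rearR  (L=+y)
s=[(245,168),(475,153),(530,257),(292,277)]; t=[(368,252),(203,232),(220,114),(385,139)]
for a,b in zip(s,t):
    A=[];B=[]
    for n,uv in(("scene",S(*a)),("top",T(*b))):
        c,d=ray(n,uv);d/=np.linalg.norm(d);M=np.eye(3)-np.outer(d,d);A.append(M);B.append(M@c)
    X=np.linalg.solve(sum(A),sum(B)); print("tri",D(X).round(1),X[2].round(1),"scene@78",D(at("scene",S(*a),78)).round(1),"top@78",D(at("top",T(*b),78)).round(1))
# bottom check: predicted rear and front faces for hypotheses
def inv(p): return [(round(float((p[0]-330)*4)),round(float((p[1]-120)*4)))]
for name,xr,zr in(("seated",57,18),("on lip",50,26)):
    for x,y,z in((xr,-84,zr+60),(xr,-8,zr+60),(xr+110,-84,78),(xr+110,-8,78)):
        p=proj("scene",W(x,y,z))[0];print(name,(x,y,z),inv(p))
E
```

```text
tri [59.6 -7.9] 76.6 scene@78 [61.  -9.6] top@78 [57.6 -7.5]
tri [170.3  -3.5] 70.9 scene@78 [169.4 -11.9] top@78 [165.3  -2.3]
tri [170.  -80.1] 75.3 scene@78 [169.1 -82.8] top@78 [168.6 -79.5]
tri [ 61.7 -81.9] 77.4 scene@78 [ 63.5 -82.6] top@78 [ 59.7 -81.3]
seated (57, -84, 78) [(278, 280)]
seated (57, -8, 78) [(236, 166)]
seated (167, -84, 78) [(526, 259)]
seated (167, -8, 78) [(467, 148)]
on lip (50, -84, 86) [(264, 268)]
on lip (50, -8, 86) [(223, 154)]
on lip (160, -84, 78) [(511, 261)]
on lip (160, -8, 78) [(453, 149)]
```

Triangulated from both cameras, the box's rear top edge is about 77 mm high at dock x ≈ 60. A seated box would give 78 mm, and one still on the lip about 86 mm, so it has dropped behind the lip. Its centre is about 64 mm past the lip. The slide box's visible corners, crop (545,313), (525,420) and (687,453), haven't moved. I'm handing in.

```bash
python3 -c "
from h import *
st();print(env.job_done())"
```

```text
7.17 pos [ 545.  -185.2  196.7] rot [ 1.796e+02 -1.000e-01  7.950e+01] dock [-156.7  -47.6] F [ 0.   0.9 -0.7] w 40.2
the job is handed in; nothing more can be done
None
```

The tip box is pushed up its own lane and sits level in the bay, by my last camera checks. I handed the job in at about 7.2 s of the 34 s allowed; no verdict is reported. I pushed with the half-open fingers, never gripping or lifting the box. Contact force read about 3 N between moves, and the arm then backed off clear.

**Last checks:**
- **Tip box position:** the trailing edge is at dock x ≈ 57–63 mm, past the lip at 51 mm. The centre is about 64 mm past the lip, within the 55–70 mm asked for.
- **Tip box height:** the rear top corners triangulated to about 77 mm, against 78 mm expected when seated and about 86 mm if the tail were still on the lip.
- **Slide box:** it was partly hidden by the arm in the last top view; the corners I could see had not moved.

**Disagreement:** the two front top corners triangulated lower, at 71 and 75 mm. The two cameras disagreed by up to about 9 mm there, so I put this down to picking the corner pixels, not tilt. The original dock fit also had residuals of up to 9 mm at single points.

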